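# Snap the battery cover back onto an infusion pump

## Robot

A 6-joint arm with a two-finger parallel gripper is mounted at the origin on the work surface. World frame = base frame: x ahead of the robot, y to its left, z up, the work surface at z = 0. Lengths are in m, angles in rad, forces in N, time in s.
With the tool pointing down it reaches from about 0.425 to 1.125 m from the base axis. Payload 14.9 kg.
Tool frame: the origin (TCP) lies on the centre line of the jaws, within the pads' length; the fingertips stand 11 mm ahead of it and the grasp point (between the pads) lies 8 mm behind it; z points along the fingers, y is the direction in which the jaws open and shut (so a half turn about z gives the same grasp; the last joint's range is limited). The gripper opens to 91 mm and grips with 3 to 60 N. Pads are 32 mm wide; open, the fingers measure 118 mm over their backs; the gripper's body (76 mm by 178 mm) begins 60 mm behind the grasp point.
Start: joints at [-1.158, 0.379, 1.734, -0, 1.028, -0.033], TCP at [0.302, -0.632, 0.202] pointing down, gripper open.
Joint ranges: [-2.77, 2.77], [-0.74, 2.19], [0, 2.66], [-1.06, 4.2], [0.31, 2.87], [-3.08, 3.08]. Speed limits (rad/s): [1.89, 1.89, 2.39, 3.14, 3.14, 3.14].

## Interface

Orientations are given as a 3x3 rotation matrix whose columns are the frame's x, y, z axes.
In Python, from rig import read_state, get_image, camera_params, sign_off, trace gives the robot as it stands.
- The arm moves only by the tool carry_out, never from a script. Its argument "increments" is a list of rows, each a list of 3 entries, a list of its own where there are three numbers: the shift along the tool's x, y, z each as a share of 25 cm, from -1 to 1, then the turn about the tool's z as a share of 360 degrees, from -1 to 1, then the gripper command: -1 is shut, 1 is fully open, values between are in proportion. In form: [[[dx, dy, dz], roll, gripper], ...]. A call has 1 to 5 rows; each row is the pose to reach, as a shift and turn from the pose commanded when the call began, along the tool's axes at that moment, turning the shorter way round; what a row does not reach only later rows make up. A row lasts 1/8 s, in which the tool goes at most 62.5 mm and 10.7 degrees, less where a joint would pass 70% of its speed; a pose out of reach is approached as far as the arm can. A call with a number of a shift or a turn outside -1 to 1 is refused whole. A call with a gripper value outside its range is refused whole. The fingers move at their own pace and stop on an object; "grip_force" is the grip in N (left out, the last holds). Time passes only in rows, so rows that repeat a pose let the fingers close. It gives the time, the measured TCP pose, the force and the opening at its end, in the units of the state.
- read_state(): the state, without advancing time (a new reading comes with each control period).
- get_image(name): name is "scene" or "top"; returns (picture, depth): 384x512x3 uint8, blue, green, red; 384x512 float32, m along the optical axis (not along the pixel's ray), 0 where there is no reading.
- camera_params(name): a dict with "fx", "fy", "cx", "cy" (pixels), "k1" (the pictures are not rectified: a ray, as slopes to the right and down, at radius r is drawn at 1 + k1 r^2 times it, then the intrinsics apply), "rvec" (rotation vector, rad) and "tvec" (3), from world to camera coordinates, as OpenCV has them. Camera axes: x right, y down, z forward; pixel columns grow to the right and rows downward; lengths in m; the calibration is good to about 2 mm. A picture is of the moment at which its call begins. camera_params takes no time and is no camera call.
- sign_off(): hands the job in, once; it reports no verdict.
Trained networks look in the newest picture that a camera, given by its name, has taken for a name from the list of things; names that differ only in an ending like _2 or _b are one class to them, and where a whole thing is asked for, a point or a joint stands for the part that bears it (a point fixed in the world has none). Each returns a list of dicts, best first, with "confidence" (0 to 1); they miss things now and then, are a little off and sometimes report something else, mostly with a low value. They report only what shows in the picture. A call takes as long as a camera call.
- trace(name, camera): "region" (384x512 bool, what is visible of it) and "uv" ([column, row] in pixels, amid what is visible of it).
The state is a dict: "clock": time; "q": joint angles; "qd": joint speeds; "tau": joint torques, N m; "eef_pos": TCP position; "eef_rot": TCP orientation; "contact_force": force on the tool from outside, world axes, zero at the start; "ft_torque": the same for the moment, N m; "grip_width": finger opening in m.
Only numpy, scipy, OpenCV 4.12 (cv2) and the standard library are available. Lean on these libraries where they do the work, as an engineer would, in place of code of your own. Each camera call takes 0.05 s, during which the arm holds its last target. There are 200 camera calls.

## Task

The infusion pump lies on its face on a foam pad, a fresh battery in its open bay. Fit the loose battery cover over the bay, the right way round, and press it down one corner after another until all four clips have clicked home and it lies flush all round. Do not force it (it cracks if more than 40 N is pressed on it at once), and leave the pump on its pad and the other things where they are.

Things in the scene. Friction and masses are not known exactly. Their poses are not given: they have to be found in the camera images.
- cover: loose battery cover, a light plastic cap 88 mm (x) by 128 mm (y), about 0.1 kg, lying top up: flat top 25 mm above its underside, skirt 17 mm high, and four clip legs reaching 8 mm below the skirt, on which it stands. Both corners of its +y end are cut off at 45 degrees (16 mm); its -y end is square. Origin: centre of its underside, at the leg tips.
- cover_grip (a point): middle of the battery cover's finger grip, a bar 14 mm wide (x), 56 mm long (y) and 14 mm high on the middle of the cover's flat top; this point is 8 mm above that top, 33 mm above the counter. Axes as the cover's, z up.
- corner_a (a point): point on the cover's flat top over clip a, at the square end: 48 mm to -y, 30 mm to -x of the grip. Press here. Home when it meets seat_a.
- corner_b (a point): the same over clip b, at the square end: 48 mm to -y, 30 mm to +x of the grip. Home when it meets seat_b.
- corner_c (a point): the same over clip c, at the end with the cut corners: 48 mm to +y, 22 mm to +x of the grip. Home when it meets seat_c.
- corner_d (a point): the same over clip d, at the end with the cut corners: 48 mm to +y, 22 mm to -x of the grip. Home when it meets seat_d.
- pump: white infusion pump, 250 x 160 x 88 mm, 2.4 kg, lying loose, back up, on a soft foam pad 33 mm thick. +x points to its carrying handle and dark pole clamp (which starts 86 mm from the bay's centre and rises 43 mm above the back); +y is left when the clamp points away from you, the side of the bay's end whose low lip has cut corners. Origin: centre of its underside.
- bay (a point): centre of the battery bay, level with the pump's upturned back, about 121 mm above the counter. Axes as the pump's. Cut corners go over the lip's cut corners; then cover and bay axes are parallel, the cover's middle is over this point, and its skirt stands on the back, outside two 12 mm high guide rails along y (2 mm play).
- seat_a (a point): point of the pump: where corner_a lies when the cover is home, 17 mm above the pump's back, over spring catch a. Merely set down, the cover rests on the four catches, its corners 5 to 13 mm too high.
- seat_b (a point): the same for corner_b. Pressed straight down on its corner, a first or second clip of one end clicks in at about 5 to 12 N. The push also sinks the pump into its foam, and the seat with it: press on until the click (the force drops for a moment), not just to where the seat was seen.
- seat_c (a point): the same for corner_c. Once both clips of one end are in, pressing a corner of the other end takes its two clips in together, at about 10 to 18 N. Pressing one corner tips the opposite one up.
- seat_d (a point): the same for corner_d. A clip not yet in leaves its corner 4 mm or more proud; a corner that is in while its neighbours are not may stay 2 mm proud until they are.
- mat: the pad under the pump: 280 x 200 mm, a thin fixed rubber sheet (this body, origin at the centre of its underside, x along it) carrying 30 mm of soft grey foam that carries the pump's 24 N and sinks about 0.55 mm for each newton more, up to 25 mm; it springs back.
- old_battery: the spent battery pack, a black 60 x 76 x 20 mm block with a paper label, lying with its centre 135 to 150 mm to the +x of the cover's middle; origin at the centre of its underside. Not to be moved.
- penlight: slim metal penlight, 125 mm long and 15 mm thick, lying between pump and cover; origin under its middle, x along it. Not to be moved.
- tape_roll: roll of paper tape lying flat, 68 mm across, 25 mm high; origin at the centre of its underside. Not to be moved.
- sanitizer: pump bottle of hand sanitizer, 68 mm across, 180 mm high, orange band; origin at the centre of its underside. Not to be moved.
- dressing_bowl: small steel bowl, 84 mm across, 45 mm high; origin at the centre of its underside. Not to be moved.
- scissors: bandage scissors lying flat, 160 mm long, black handles; origin near the middle, x towards the blades. Not to be moved.

How it is judged:
On the way:
1. one corner has clicked in (under 3 mm proud) while another still stands more than 4 mm proud (((z of corner_a in the frame of bay below 0.02 m and distance between corner_a and seat_a below 0.006 m) or (z of corner_b in the frame of bay below 0.02 m and distance between corner_b and seat_b below 0.006 m) or (z of corner_c in the frame of bay below 0.02 m and distance between corner_c and seat_c below 0.006 m) or (z of corner_d in the frame of bay below 0.02 m and distance between corner_d and seat_d below 0.006 m)) and z of any of corner_a, corner_b, corner_c, corner_d in the frame of bay above 0.021 m), for 0.1 s.
At the end, for the whole second after the job is handed in: All four corners of the cover are home: each within 4 mm of its seat and no more than 2 mm proud; the pump lies flat on its pad (tilt under 0.05 rad, bay within 110 mm of the pad's centre) (distance between corner_a and seat_a below 0.004 m and distance between corner_b and seat_b below 0.004 m and distance between corner_c and seat_c below 0.004 m and distance between corner_d and seat_d below 0.004 m and z of each of corner_a, corner_b, corner_c, corner_d in the frame of bay below 0.019 m and angle between bay's own z axis and vertical below 0.05 rad and horizontal distance between bay and mat below 0.11 m); the robot touches nothing.
It fails at once if the cover is forced: the pump bears on its pad with more than 64 N (its own 24 N and 40 N of push) (contact force between pump and mat above 64 N).
It fails at once if one of the other things on the counter is shifted by more than 30 mm (distance of any of old_battery, penlight, tape_roll, sanitizer, dressing_bowl, scissors from where it was at the start of the episode above 0.03 m).
It also fails if it takes over 66 s, if anything falls off the work surface, if the arm or the gripper's body presses on something with over 40 N, if the wrist force passes 120 N, or if a joint passes its speed limit or range.

## Working session

There is one attempt and no reset: what is moved stays moved. The work goes in short steps, Python scripts to look and compute and a tool call to move; the robot and the scene stay as the last step left them, time stands still between calls to the robot, and variables do not carry over. Pictures are saved under pics/ and viewed, about 8 in all and at most 12, crops included, and the job is handed in when it is done.

Besides the shell and the picture viewer there is one more tool, called after "Emit:" in YAML: its name, and indented under it one key for each argument. carry_out: Moves the arm, as the interface text tells. Shift numbers are shares of 25 cm and turn numbers shares of 360 degrees, none past 1 either way. Its arguments: {"type":"object","properties":{"increments":{"type":"array"},"grip_force":{"type":"number"}},"required":["increments"]}

```bash
ls; mkdir -p pics; cat > h.py <<'E'
import numpy as np,cv2
from rig import *
def cam(n):
    p=camera_params(n);R=cv2.Rodrigues(np.array(p['rvec'],float))[0];return p,R,np.array(p['tvec'],float).ravel()
def cloud(n,depth):
    p,R,t=cam(n);h,w=depth.shape
    u,v=np.meshgrid(np.arange(w),np.arange(h))
    a=(u-p['cx'])/p['fx'];b=(v-p['cy'])/p['fy'];x,y=a.copy(),b.copy()
    for _ in range(10):
        s=1+p['k1']*(x*x+y*y);x,y=a/s,b/s
    P=np.stack([x*depth,y*depth,depth],-1)
    W=(P-t)@R
    W[depth<=0]=np.nan
    return W
def proj(n,P):
    p,R,t=cam(n);C=np.atleast_2d(P)@R.T+t
    x,y=C[:,0]/C[:,2],C[:,1]/C[:,2];s=1+p['k1']*(x*x+y*y)
    return np.c_[p['fx']*x*s+p['cx'],p['fy']*y*s+p['cy']]
E
python3 - <<'E'
from h import *
ims=[]
for n in("top","scene"):
    im,d=get_image(n);ims.append(im);W=cloud(n,d);np.save(n+'.npy',W)
    p,R,t=cam(n);print(n,p['fx'],-R.T@t)
    for k in("cover","pump","old_battery","penlight","tape_roll","sanitizer","dressing_bowl","scissors"):
        for r in trace(k,n)[:1]:
            m=r['region']; np.save(f'm_{n}_{k}.npy',m); q=W[m];q=q[~np.isnan(q[:,0])]
            print(k,round(r['confidence'],2),np.round(r['uv']),m.sum(),np.round(np.median(q,0),3),np.round(np.percentile(q,[2,98],axis=0),3).tolist())
    cv2.imwrite(f'pics/{n}0.png',cv2.resize(im,(800,600)))
print(read_state())
E
```

```text
pics
top 368.5808446457005 [0.45553384 0.027311   1.29964659]
cover 0.75 [308. 209.] 904 [ 0.52  -0.177  0.023] [[0.479, -0.238, 0.017], [0.563, -0.116, 0.039]]
pump 0.78 [199. 214.] 4071 [0.52  0.184 0.122] [[0.396, 0.095, 0.088], [0.658, 0.273, 0.163]]
old_battery 0.88 [305. 167.] 378 [ 0.669 -0.179  0.019] [[0.639, -0.217, 0.008], [0.698, -0.143, 0.024]]
penlight 0.68 [257. 196.] 135 [ 0.569 -0.008  0.012] [[0.513, -0.018, 0.006], [0.625, -0.001, 0.019]]
tape_roll 0.51 [381. 214.] 286 [ 0.496 -0.423  0.023] [[0.469, -0.456, 0.01], [0.525, -0.396, 0.029]]
sanitizer 0.61 [130. 193.] 555 [0.583 0.407 0.11 ] [[0.554, 0.387, 0.001], [0.62, 0.439, 0.18]]
dressing_bowl 0.83 [253. 139.] 408 [0.78  0.002 0.017] [[0.742, -0.033, 0.001], [0.809, 0.038, 0.047]]
scissors 0.53 [143. 234.] 265 [0.444 0.404 0.005] [[0.387, 0.366, -0.004], [0.492, 0.476, 0.012]]
scene 375.53536509681635 [ 1.34155036 -0.53093984  0.83574772]
cover 0.61 [189. 217.] 896 [ 0.533 -0.185  0.026] [[0.484, -0.243, 0.013], [0.57, -0.119, 0.04]]
pump 0.63 [278. 158.] 3617 [0.57  0.146 0.121] [[0.41, 0.077, 0.04], [0.666, 0.
[... 719 characters left out ...]
    1.02853591e+00, -3.33113593e-02]), 'qd': array([ 1.36580573e-03,  9.57607987e-05,  8.03802848e-04,  1.27779548e-03,
        1.40501733e-03, -5.66009134e-04]), 'tau': array([ 6.90497800e-04, -7.63684630e+01, -4.34745276e+01,  6.50853664e-02,
        3.88045446e-02, -4.75680406e-05]), 'eef_pos': array([ 0.30181887, -0.63161807,  0.20245581]), 'eef_rot': array([[ 9.02274386e-01,  4.31162304e-01,  1.10010396e-05],
       [ 4.31162304e-01, -9.02274386e-01,  3.41219517e-06],
       [ 1.13971662e-05,  1.66449728e-06, -1.00000000e+00]]), 'contact_force': array([ 0.52256953,  0.64088793, -0.60612642]), 'ft_torque': array([-0.02325324, -0.05419953,  0.01258432]), 'grip_width': 0.09128864028782803}
```

```bash
python3 - <<'E'
from h import *
im=cv2.resize(cv2.imread('pics/top0.png'),(512,384))
im,d=get_image('top')
c=im[140:270,140:350];cv2.imwrite('pics/c1.png',cv2.resize(c,(798,494),interpolation=cv2.INTER_CUBIC))
im2,d2=get_image('scene')
c=im2[100:280,130:370];cv2.imwrite('pics/c2.png',cv2.resize(c,(800,600),interpolation=cv2.INTER_CUBIC))
for n in('top','scene'):
    W=np.load(n+'.npy')
    for k,lo,hi in(('cover',.015,.03),('cover',.031,.045),('pump',.114,.128),('pump',.129,.136),('pump',.145,.175),('old_battery',.012,.03),('penlight',.005,.03)):
        q=W[cv2.dilate(np.load(f'm_{n}_{k}.npy').astype(np.uint8),np.ones((3,3)))>0];q=q[(q[:,2]>lo)&(q[:,2]<hi)]
        if len(q)<8: print(n,k,lo,len(q));continue
        r=cv2.minAreaRect((q[:,:2]*1000).astype(np.float32)); print(n,k,lo,len(q),np.round(r[0],1),np.round(r[1],1),round(r[2],1),np.round(np.median(q[:,2]),4))
E
```

```text
top cover 0.015 841 [ 520.9 -177.2] [128.8  87.4] 87.2 0.0231
top cover 0.031 67 [ 520.7 -176.1] [55.  13.9] 88.2 0.0374
top pump 0.114 2746 [514.9 183.5] [250.6 160.6] 15.7 0.1212
top pump 0.129 333 [518.8 170.4] [205.8 129. ] 14.5 0.1305
top pump 0.145 376 [581.  183.6] [ 59.8 124.7] 15.7 0.1599
top old_battery 0.012 366 [ 669.4 -180.3] [60.1 77.9] 6.3 0.0193
top penlight 0.005 146 [567.3  -9. ] [ 18.6 123.1] 85.5 0.012
scene cover 0.015 759 [ 525.4 -179. ] [129.5  92.9] 86.8 0.0257
scene cover 0.031 85 [ 525.1 -179.5] [55.4 18.6] 85.3 0.0382
scene pump 0.114 1236 [518.4 181.1] [251.5 165.3] 16.1 0.1229
scene pump 0.129 304 [522.8 168.5] [207.2 123.3] 14.8 0.131
scene pump 0.145 386 [585.  179.4] [ 60.1 126.7] 16.3 0.1582
scene old_battery 0.012 449 [ 673.9 -182.6] [61.5 76.7] 5.6 0.0215
scene penlight 0.005 126 [572.4 -13.8] [125.1  16.3] 0.1 0.0142
```

View pics/c1.png

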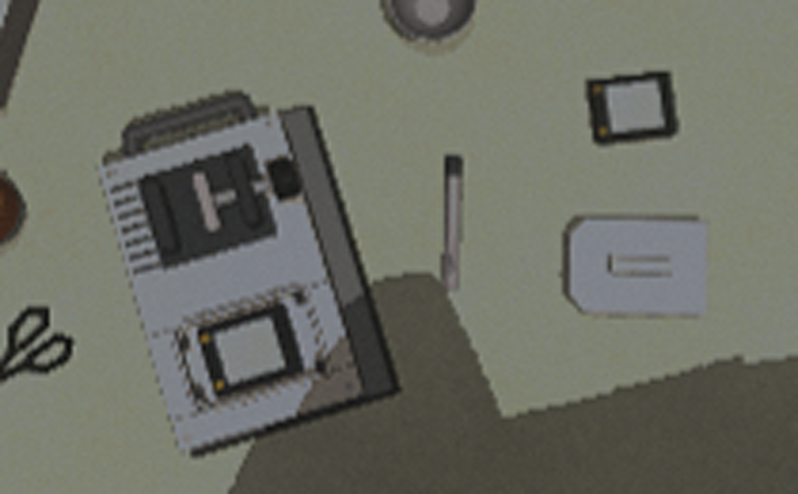

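View pics/c2.png

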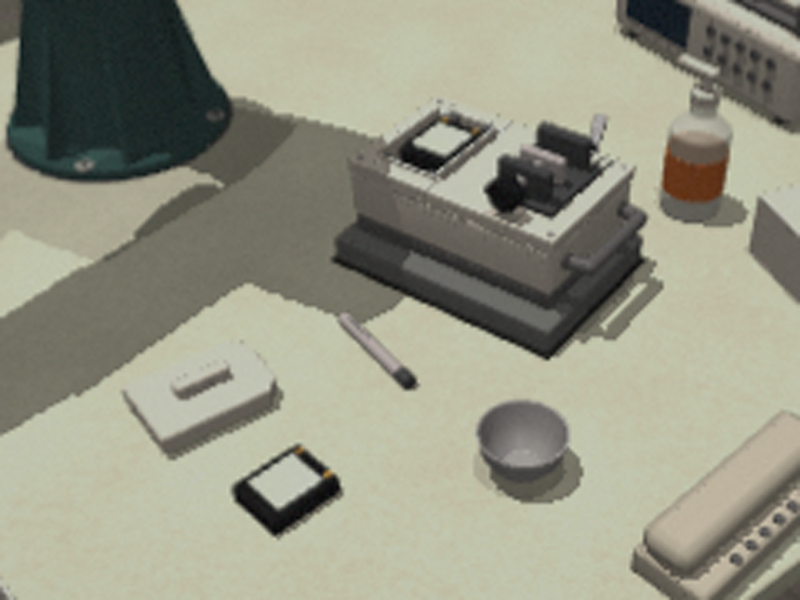

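The top crop shows the cover's cut corners on the left (world +y) and its bar near crop (640,265). The bay is near crop (252,347), with the clamp to the +x of it. So the cover's yaw is about -3° and the pump's about +15.7°.

```bash
cat >> h.py <<'E'
def plan(p,yaw_y):
    "shares to bring TCP to p with tool y axis at yaw_y degrees (mod 180)"
    s=read_state();R=np.array(s['eef_rot']);d=R.T@(np.array(p)-s['eef_pos'])
    cur=np.degrees(np.arctan2(R[1,1],R[0,1]));dy=(yaw_y-cur+90)%180-90
    print('clock',s['clock'],'pos',np.round(s['eef_pos'],4),'yaw_y',round(cur,2),'F',np.round(s['contact_force'],1),'w',round(s['grip_width'],4))
    print('shares',np.round(d/.25,4),'roll',round(-dy/360,4))
E
python3 - <<'E'
from h import *
for n in('top','scene'):
    W=np.load(n+'.npy');q=W[~np.isnan(W[...,0])];a=np.radians(15.7);X=np.array([np.cos(a),np.sin(a)]);Y=np.array([-X[1],X[0]])
    c=np.array([.5149,.1835]) if n=='top' else np.array([.5189,.181])
    u=(q[:,:2]-c)@X*1000;v=(q[:,:2]-c)@Y*1000
    s=(abs(v)<75)&(u>-120)&(u<15)
    for lo,hi in((.1255,.140),):
        t=s&(q[:,2]>lo)&(q[:,2]<hi);print(n,t.sum(),np.round(np.percentile(u[t],[0,3,50,97,100])),np.round(np.percentile(v[t],[0,3,50,97,100])))
        # map
        H=np.full((28,32),' ')
        for uu,vv in zip(u[t],v[t]): H[int((uu+120)//5),int((vv+80)//5)]='#'
        print('\n'.join(''.join(r) for r in H))
plan([.521,-.177,.15],-3)
E
```

```text
top 447 [-117. -101.  -63.  -24.    3.] [-75. -54.  -2.  50.  75.]
         #     #             #  
             #  #               
                                
     # # # # ########## #       
    ######################      
         # ##  ###  # #         
     #  # #############         
 #      ################  #     
    #   ###############         
        ### ####### ####     #  
 # #    ## ######### ##         
    #   ### ############        
        ## ####### ##  #   #    
        ###############     #   
    #   ################   #    
         #### ##########   #    
     #  # ######## ### #  ##    
   ###   ### ## ###  #     #    
    ###### # # ########## #     
    ############ # # ####       
                                
                           #    
   #                            
                                
     # #  #                   # 
                                
                                
                                
scene 373 [-120. -102.  -63.  -22.   12.] [-70. -59.  -7.  56.  72.]
  ##      #               #     
       
[... 310 characters left out ...]
 ##    #    
   #    ### ##### # ###    #    
    #   ###########  ##       # 
        ######  ######          
        #### #### ## ###  ##    
    #   ######## # ####  # ##   
    ##  ######## #######  #     
    ##   ###    ###  ##         
    #####  # # #### ## ##       
    ##### ###### ##  ####     # 
                 #    #    #    
   #                            
                        #       
                                
                                
                                
      #             #     #     
                                
clock 1.0 pos [ 0.3018 -0.6316  0.2024] yaw_y -64.46 F [-0.3  0.   0.8] w 0.0911
shares [ 1.575  -1.2626  0.2098] roll -0.1707
```

Emit:
carry_out:
  increments:
    - [[0.2,-0.16,0.02],-0.03,1]
    - [[0.4,-0.32,0.04],-0.06,1]
    - [[0.6,-0.48,0.08],-0.09,1]
    - [[0.8,-0.64,0.12],-0.12,1]
    - [[1.0,-0.8,0.16],-0.15,1]

```text
clock: 1.62
eef_pos: [0.4374, -0.3509, 0.1641]
eef_rot: [[0.181, 0.984, 0.001], [0.984, -0.181, -0.0], [-0.0, 0.001, -1.0]]
contact_force: [1.3, -0.5, 0.5]
grip_width: 0.0909
```

```bash
python3 -c "
from h import *
plan([.521,-.177,.09],-3)"
```

```text
clock 1.625 pos [ 0.4374 -0.3509  0.1641] yaw_y -10.41 F [ 1.3 -0.5  0.5] w 0.0909
shares [0.7446 0.2033 0.2962] roll -0.0206
```

Emit:
carry_out:
  increments:
    - [[0,0,0],0,1]
    - [[0,0,0],0,1]

```text
clock: 1.88
eef_pos: [0.4369, -0.3529, 0.1643]
eef_rot: [[0.187, 0.982, 0.0], [0.982, -0.187, -0.0], [-0.0, 0.0, -1.0]]
contact_force: [-0.3, -0.1, -0.4]
grip_width: 0.0913
```

```bash
python3 -c "
from h import *
plan([.521,-.177,.09],-3)"
```

```text
clock 1.875 pos [ 0.4369 -0.3529  0.1643] yaw_y -10.78 F [-0.3 -0.1 -0.4] w 0.0913
shares [0.7544 0.1987 0.2971] roll -0.0216
```

Emit:
carry_out:
  increments:
    - [[0.2,0.05,0.05],-0.02,1]
    - [[0.4,0.1,0.1],-0.0216,1]
    - [[0.6,0.16,0.18],-0.0216,1]
    - [[0.7544,0.1987,0.27],-0.0216,1]
    - [[0.7544,0.1987,0.2971],-0.0216,1]

```text
clock: 2.5
eef_pos: [0.5209, -0.176, 0.0888]
eef_rot: [[0.052, 0.999, -0.001], [0.999, -0.052, 0.0], [0.0, -0.001, -1.0]]
contact_force: [-0.1, 0.0, -0.9]
grip_width: 0.0914
```

Emit:
carry_out:
  increments:
    - [[0,0,0],0,1]
    - [[0,0,0],0,1]

```text
clock: 2.75
eef_pos: [0.5207, -0.178, 0.0904]
eef_rot: [[0.054, 0.999, 0.001], [0.999, -0.054, -0.0], [-0.0, 0.001, -1.0]]
contact_force: [0.3, 0.5, 0.5]
grip_width: 0.0912
```

```bash
python3 - <<'E'
from h import *
plan([.521,-.177,.0375],-3)
im,d=get_image('scene');W=cloud('scene',d)
print(proj('scene',read_state()['eef_pos']+np.array([0,0,-.011])))
cv2.imwrite('pics/c3.png',cv2.resize(im[150:270,120:280],(800,600),interpolation=cv2.INTER_CUBIC))
E
```

```text
clock 2.75 pos [ 0.5207 -0.178   0.0904] yaw_y -3.08 F [0.3 0.5 0.5] w 0.0912
shares [0.0043 0.0006 0.2117] roll -0.0002
[[187.4726885  201.51175029]]
```

View pics/c3.png

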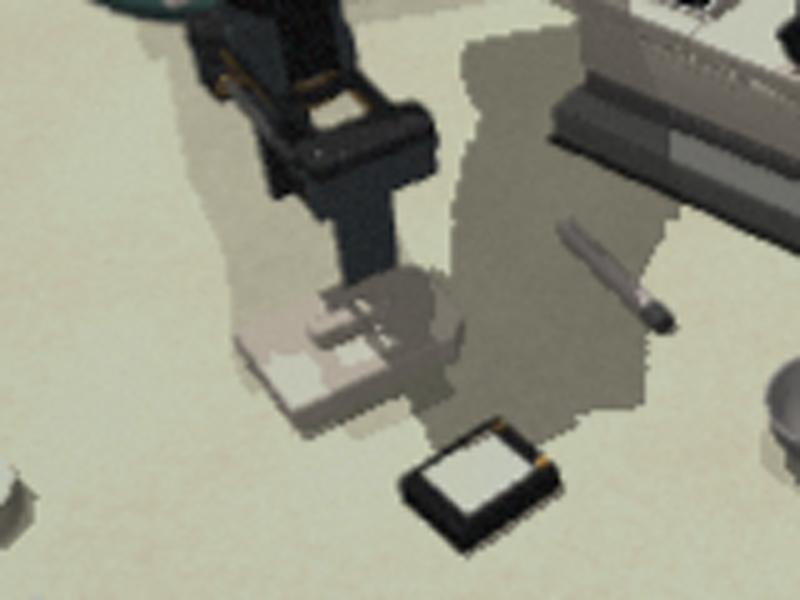

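The gripper stands above the cover, with its near finger (crop 370,250) lined up with the bar (345,325). Next I descend and grip.

Emit:
carry_out:
  increments:
    - [[0.003,0,0.1],0,1]
    - [[0.003,0,0.18],0,1]
    - [[0.003,0,0.209],0,1]
    - [[0.003,0,0.209],0,1]
    - [[0.003,0,0.209],0,-1]
  grip_force: 20

```text
clock: 3.42
eef_pos: [0.5211, -0.176, 0.0381]
eef_rot: [[0.052, 0.999, 0.001], [0.999, -0.052, -0.0], [-0.0, 0.001, -1.0]]
contact_force: [0.1, -0.0, -0.1]
grip_width: 0.0839
```

Emit:
carry_out:
  increments:
    - [[0,0,0],0,-1]
    - [[0,0,0],0,-1]
    - [[0,0,0],0,-1]
    - [[0,0,0],0,-1]
    - [[0,0,0],0,-1]

```text
clock: 4.05
eef_pos: [0.5207, -0.1758, 0.0375]
eef_rot: [[0.052, 0.999, -0.0], [0.999, -0.052, -0.0], [-0.0, -0.0, -1.0]]
contact_force: [0.1, -0.9, 0.0]
grip_width: 0.0345
```

Emit:
carry_out:
  increments:
    - [[0,0,0],0,-1]
    - [[0,0,0],0,-1]
    - [[0,0,0],0,-1]
    - [[0,0,0],0,-1]
    - [[0,0,0],0,-1]

```text
clock: 4.68
eef_pos: [0.5207, -0.1758, 0.0375]
eef_rot: [[0.052, 0.999, -0.0], [0.999, -0.052, 0.0], [0.0, -0.0, -1.0]]
contact_force: [-0.2, 0.1, -0.4]
grip_width: 0.0002
```

Emit:
carry_out:
  increments:
    - [[0,0,-0.1],0,-1]
    - [[0,0,-0.3],0,-1]
    - [[0,0,-0.5],0,-1]
    - [[0,0,-0.7],0,-1]
    - [[0,0,-0.7],0,-1]

```text
clock: 5.3
eef_pos: [0.5227, -0.1765, 0.2164]
eef_rot: [[0.052, 0.999, 0.006], [0.999, -0.052, -0.002], [-0.002, 0.006, -1.0]]
contact_force: [0.3, -0.7, -0.3]
grip_width: 0.0006
```

```bash
python3 -c "
from h import *
plan([.4545,.1655,.22],15.7)"
```

```text
clock 5.3 pos [ 0.5227 -0.1765  0.2164] yaw_y -2.97 F [ 0.3 -0.7 -0.3] w 0.0006
shares [ 1.3522 -0.343  -0.0193] roll -0.0518
```

```bash
python3 - <<'E'
from h import *
im,d=get_image('scene');W=cloud('scene',d)
for r in trace('cover','scene')[:2]:
    m=r['region'];q=W[m];q=q[~np.isnan(q[:,0])]
    print(r['confidence'],r['uv'],m.sum(),np.round(np.median(q,0),3))
    for lo,hi in((.015,.03),(.031,.05)):
        p=q[(q[:,2]>lo)&(q[:,2]<hi)]
        if len(p)>8: print(cv2.minAreaRect((p[:,:2]*1000).astype(np.float32)),np.median(p[:,2]))
cv2.imwrite('pics/c4.png',cv2.resize(im[110:270,90:303],(800,600),interpolation=cv2.INTER_CUBIC))
E
```

```text
0.74 [190.1, 220.6] 867 [ 0.533 -0.188  0.026]
((526.43798828125, -180.5276641845703), (126.156982421875, 88.81474304199219), 87.14175415039062) 0.025557752348092867
((524.5281372070312, -179.68502807617188), (54.2966423034668, 17.050539016723633), 88.77916717529297) 0.03856286573255409
```

View pics/c4.png

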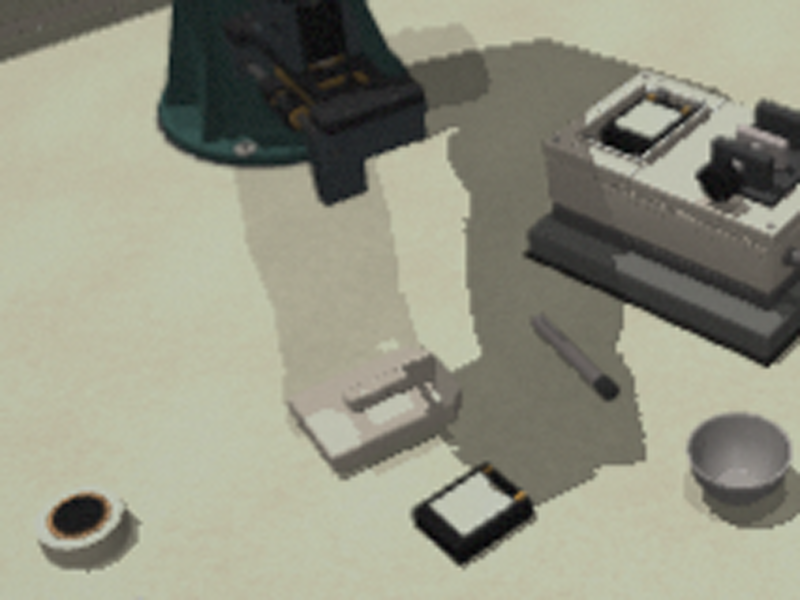

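```bash
python3 - <<'E'
from h import *
im,d=get_image('scene');W=cloud('scene',d)
s=read_state();e=s['eef_pos'];print(e,proj('scene',[e,e-[0,0,.011]]))
q=W[(abs(W[...,0]-e[0])<.08)&(abs(W[...,1]-e[1])<.06)&(W[...,2]>.1)&(W[...,2]<.4)]
for z in np.arange(.15,.33,.01):
    p=q[abs(q[:,2]-z)<.005]
    if len(p): print(round(z,3),len(p),np.round(p.min(0)[:2],3),np.round(p.max(0)[:2],3),np.round(np.median(p,0)[:2],3))
im,d=get_image('top');W=cloud('top',d)
for r in trace('cover','top')[:1]:
    q=W[r['region']];q=q[~np.isnan(q[:,0])];print(len(q),np.median(q,0))
E
```

```text
[ 0.52007494 -0.17554286  0.21146017] [[181.92048763 166.27875186]
 [182.46467325 169.38542331]]
0.23 30 [ 0.514 -0.196] [ 0.531 -0.161] [ 0.528 -0.181]
0.24 44 [ 0.509 -0.195] [ 0.532 -0.159] [ 0.529 -0.181]
0.25 37 [ 0.507 -0.196] [ 0.533 -0.161] [ 0.53  -0.182]
0.26 15 [ 0.503 -0.195] [ 0.534 -0.166] [ 0.524 -0.193]
0.27 10 [ 0.509 -0.195] [ 0.533 -0.193] [ 0.519 -0.194]
0.28 12 [ 0.506 -0.196] [ 0.535 -0.192] [ 0.52  -0.194]
0.3 6 [ 0.443 -0.2  ] [ 0.599 -0.157] [ 0.599 -0.191]
0.31 80 [ 0.441 -0.219] [ 0.6   -0.144] [ 0.597 -0.207]
0.32 134 [ 0.442 -0.219] [ 0.6   -0.152] [ 0.543 -0.208]
397 [ 0.52777131 -0.14449028  0.02330192]
```

The fingers shut above the bar. In the scene camera the tips are at about z = 0.225, where the reported pose puts them at 0.200, and the cover hasn't moved. I'll measure that offset accurately.

```bash
python3 - <<'E'
from h import *
s=read_state();e=s['eef_pos'];print(e, s['eef_rot'])
for n in('scene','top'):
    zs=[]
    for i in range(4):
        im,d=get_image(n);W=cloud(n,d)
        q=W[(abs(W[...,0]-e[0]-.006)<.03)&(abs(W[...,1]-e[1])<.03)&(W[...,2]>.15)&(W[...,2]<.29)]
        if len(q): zs.append(np.percentile(q[:,2],[0,2,5])); 
    print(n,np.round(zs,4))
im,d=get_image('scene');W=cloud('scene',d)
for v in range(150,180): print(v,[ (round(float(W[v,u,2]),3)) for u in range(174,192,2)])
E
```

```text
[ 0.51990756 -0.17548028  0.21097455] [[ 5.17593270e-02  9.98656996e-01 -2.27534201e-03]
 [ 9.98659299e-01 -5.17574456e-02  8.78139377e-04]
 [ 7.59194142e-04 -2.31774336e-03 -9.99997026e-01]]
scene [[0.2237 0.2249 0.2266]
 [0.2239 0.2252 0.2279]
 [0.2252 0.2261 0.2273]
 [0.2252 0.2259 0.2276]]
top []
150 [0.279, 0.326, 0.324, 0.321, 0.318, 0.315, 0.315, 0.313, 0.309]
151 [0.276, 0.322, 0.319, 0.318, 0.315, 0.315, 0.311, 0.309, 0.307]
152 [0.272, 0.319, 0.317, 0.314, 0.314, 0.311, 0.308, 0.307, 0.303]
153 [0.269, 0.315, 0.313, 0.314, 0.31, 0.307, 0.306, 0.002, 0.004]
154 [0.265, 0.312, 0.311, 0.311, 0.307, 0.305, 0.255, 0.001, 0.003]
155 [0.259, 0.307, 0.309, 0.306, 0.306, 0.255, 0.25, 0.005, 0.004]
156 [0.257, 0.26, 0.306, 0.256, 0.252, 0.25, 0.246, 0.002, 0.002]
157 [0.249, 0.256, 0.253, 0.251, 0.247, 0.245, 0.242, 0.001, 0.003]
158 [0.247, nan, 0.25, 0.25, 0.243, 0.242, 0.241, 0.003, 0.0]
159 [0.24, 0.25, 0.249, 0.244, 0.244, 0.241, 0.236, 0.004, 0.005]
160 [0.238, 0.245, 0.246, 0.241, 0.239, 0.237, 0.233, 0.0, 0.003]
161 [0.233, 0.245, nan, 0.239, 0.237, 0.23, 0.23, 0.002, 0.001]

[... 506 characters left out ...]
0.0, 0.003, 0.003, 0.003, 0.003]
170 [0.002, 0.0, 0.003, 0.007, 0.003, -0.002, 0.004, 0.002, 0.004]
171 [0.0, 0.001, -0.001, -0.001, 0.002, -0.002, 0.004, 0.002, 0.004]
172 [0.003, 0.003, 0.002, -0.0, 0.0, 0.002, -0.001, 0.002, 0.003]
173 [0.001, 0.002, 0.001, 0.001, 0.002, 0.006, 0.001, 0.002, 0.006]
174 [0.001, -0.0, 0.004, 0.001, 0.002, -0.0, -0.001, 0.002, 0.003]
175 [0.002, 0.001, 0.0, 0.0, -0.0, 0.005, 0.0, 0.003, -0.0]
176 [0.002, 0.003, 0.003, 0.0, 0.001, 0.001, -0.0, 0.004, -0.001]
177 [0.004, 0.002, 0.003, 0.004, -0.001, 0.002, 0.001, 0.002, 0.005]
178 [0.002, 0.003, 0.004, 0.003, 0.003, 0.006, 0.003, -0.001, -0.001]
179 [0.002, -0.001, 0.001, 0.002, 0.0, 0.001, 0.0, -0.003, 0.002]
```

Emit:
carry_out:
  increments:
    - [[0,0,0.1],0,0.2]
    - [[0,0,0.2],0,0.2]
    - [[0,0,0.4],0,0.2]
    - [[0,0,0.55],0,0.2]
    - [[0,0,0.55],0,0.2]

```text
clock: 6.62
eef_pos: [0.519, -0.1752, 0.0729]
eef_rot: [[0.052, 0.999, -0.004], [0.999, -0.052, 0.002], [0.001, -0.004, -1.0]]
contact_force: [0.4, 0.1, 0.4]
grip_width: 0.0478
```

```bash
python3 -c "
from h import *
plan([.521,-.1765,.016],-3)"
```

```text
clock 6.625 pos [ 0.519  -0.1752  0.0729] yaw_y -2.97 F [0.4 0.1 0.4] w 0.0478
shares [-0.0053  0.0092  0.2277] roll 0.0001
```

Emit:
carry_out:
  increments:
    - [[-0.004,0,0.1],0,0.2]
    - [[-0.004,0,0.18],0,0.2]
    - [[-0.004,0,0.21],0,0.2]
    - [[-0.004,0,0.21],0,0.2]
    - [[-0.004,0,0.21],0,0.2]

```text
clock: 7.25
eef_pos: [0.5211, -0.1769, 0.0232]
eef_rot: [[0.052, 0.999, 0.001], [0.999, -0.052, -0.0], [-0.0, 0.001, -1.0]]
contact_force: [0.2, 0.4, -0.8]
grip_width: 0.0547
```

```bash
python3 - <<'E'
from h import *
plan([.521,-.1765,.016],-3)
im,d=get_image('scene');W=cloud('scene',d)
cv2.imwrite('pics/c5.png',cv2.resize(im[160:250,130:250],(800,600),interpolation=cv2.INTER_CUBIC))
E
```

```text
clock 7.25 pos [ 0.5211 -0.1769  0.0232] yaw_y -2.96 F [ 0.2  0.4 -0.8] w 0.0547
shares [ 0.0017 -0.0005  0.029 ] roll 0.0001
```

View pics/c5.png

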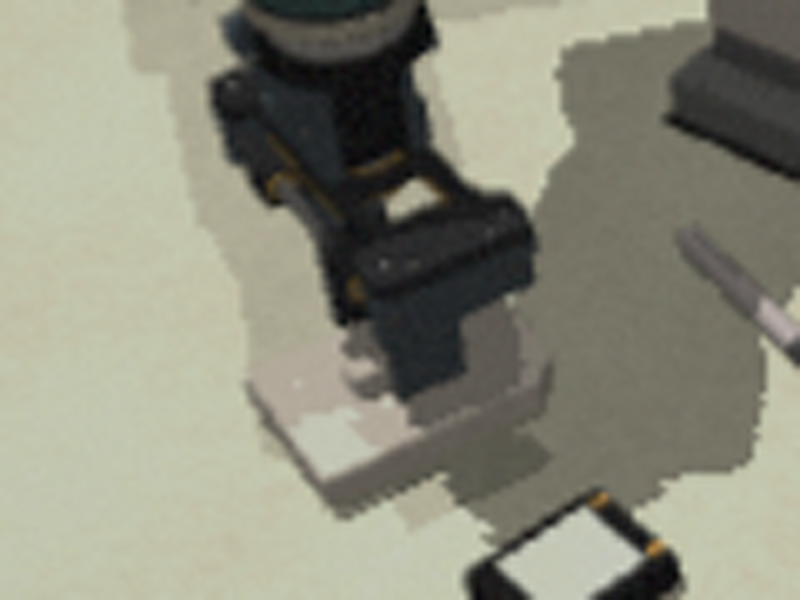

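The near finger (tip about 415,395) hangs just above the cover's top, beside the bar. The offset is confirmed, so I lower slowly and close.

Emit:
carry_out:
  increments:
    - [[0,0,0.012],0,0.2]
    - [[0,0,0.024],0,0.2]
    - [[0,0,0.027],0,0.2]
    - [[0,0,0.027],0,0.2]

```text
clock: 7.8
eef_pos: [0.5206, -0.1768, 0.0157]
eef_rot: [[0.052, 0.999, -0.0], [0.999, -0.052, 0.0], [0.0, -0.0, -1.0]]
contact_force: [0.1, -0.0, -0.6]
grip_width: 0.0548
```

Emit:
carry_out:
  increments:
    - [[0,0,0],0,-1]
    - [[0,0,0],0,-1]
    - [[0,0,0],0,-1]
    - [[0,0,0],0,-1]
    - [[0,0,0],0,-1]
  grip_force: 20

```text
clock: 8.43
eef_pos: [0.5207, -0.1768, 0.0158]
eef_rot: [[0.052, 0.999, 0.0], [0.999, -0.052, -0.0], [-0.0, 0.0, -1.0]]
contact_force: [-0.4, -0.2, -0.0]
grip_width: 0.014
```

Emit:
carry_out:
  increments:
    - [[0,0,0],0,-1]
    - [[0,0,0],0,-1]

```text
clock: 8.68
eef_pos: [0.5207, -0.1768, 0.0158]
eef_rot: [[0.052, 0.999, 0.0], [0.999, -0.052, -0.0], [-0.0, 0.0, -1.0]]
contact_force: [0.6, -0.9, -0.3]
grip_width: 0.0139
```

Gripped, with the opening at 14 mm. Next I lift and carry it over the bay.

Emit:
carry_out:
  increments:
    - [[0,0,-0.12],0,-1]
    - [[0,0,-0.36],0,-1]
    - [[0,0,-0.6],0,-1]
    - [[0,0,-0.82],0,-1]
    - [[0,0,-0.82],0,-1]

```text
clock: 9.3
eef_pos: [0.5226, -0.1776, 0.2249]
eef_rot: [[0.052, 0.999, 0.006], [0.999, -0.052, -0.003], [-0.002, 0.007, -1.0]]
contact_force: [-0.0, -0.3, -1.4]
grip_width: 0.0138
```

```bash
python3 -c "
from h import *
plan([.4545,.1655,.22],15.7)"
```

```text
clock 9.3 pos [ 0.5226 -0.1776  0.2249] yaw_y -2.96 F [-0.  -0.3 -1.4] w 0.0138
shares [ 1.3563 -0.3433  0.0145] roll -0.0518
```

Emit:
carry_out:
  increments:
    - [[0.1,-0.03,0],-0.01,-1]
    - [[0.3,-0.08,0],-0.02,-1]
    - [[0.5,-0.13,0],-0.03,-1]
    - [[0.7,-0.18,0],-0.04,-1]
    - [[0.9,-0.23,0],-0.0518,-1]

```text
clock: 9.93
eef_pos: [0.4736, 0.0523, 0.2194]
eef_rot: [[-0.272, 0.962, -0.002], [0.962, 0.272, -0.0], [0.0, -0.002, -1.0]]
contact_force: [0.8, -0.2, -1.9]
grip_width: 0.0135
```

Emit:
carry_out:
  increments:
    - [[0,0,0],0,-1]
    - [[0,0,0],0,-1]
    - [[0,0,0],0,-1]

```text
clock: 10.3
eef_pos: [0.4749, 0.05, 0.2203]
eef_rot: [[-0.269, 0.963, -0.001], [0.963, 0.269, -0.0], [0.0, -0.001, -1.0]]
contact_force: [1.5, 0.2, -1.4]
grip_width: 0.0133
```

```bash
python3 -c "
from h import *
plan([.4545,.1655,.20],15.7)"
```

```text
clock 10.3 pos [0.4749 0.05   0.2203] yaw_y 15.59 F [ 1.5  0.2 -1.4] w 0.0133
shares [0.4667 0.0458 0.0811] roll -0.0003
```

Emit:
carry_out:
  increments:
    - [[0.15,0.015,0.02],0,-1]
    - [[0.3,0.03,0.06],0,-1]
    - [[0.4,0.04,0.1],0,-1]
    - [[0.467,0.046,0.121],0,-1]
    - [[0.467,0.046,0.121],0,-1]

```text
clock: 10.92
eef_pos: [0.4543, 0.1664, 0.1902]
eef_rot: [[-0.271, 0.963, -0.001], [0.963, 0.271, -0.0], [-0.0, -0.001, -1.0]]
contact_force: [0.2, 0.9, -0.3]
grip_width: 0.0139
```

Emit:
carry_out:
  increments:
    - [[0,0,0],0,-1]
    - [[0,0,0],0,-1]

```text
clock: 11.18
eef_pos: [0.4547, 0.1658, 0.1908]
eef_rot: [[-0.269, 0.963, 0.0], [0.963, 0.269, 0.0], [-0.0, 0.0, -1.0]]
contact_force: [0.0, -0.0, -1.2]
grip_width: 0.0139
```

```bash
python3 - <<'E'
from h import *
plan([.4545,.1655,.19],15.7)
im,d=get_image('scene');W=cloud('scene',d)
cv2.imwrite('pics/c6.png',cv2.resize(im[90:210,200:360],(800,600),interpolation=cv2.INTER_CUBIC))
r=trace('cover','scene')
for r in r[:2]:
    q=W[r['region']];q=q[~np.isnan(q[:,0])]; print(r['confidence'],len(q),np.median(q,0))
    p=q[(q[:,2]>.187)&(q[:,2]<.206)]; 
    if len(p)>8: print(cv2.minAreaRect((p[:,:2]*1000).astype(np.float32)),np.median(p[:,2]))
E
```

```text
clock 11.175 pos [0.4547 0.1658 0.1908] yaw_y 15.62 F [ 0.  -0.  -1.2] w 0.0139
shares [-0.0008 -0.0011  0.0032] roll -0.0002
0.55 1286 [0.60638324 0.10604189 0.02974865]
```

View pics/c6.png

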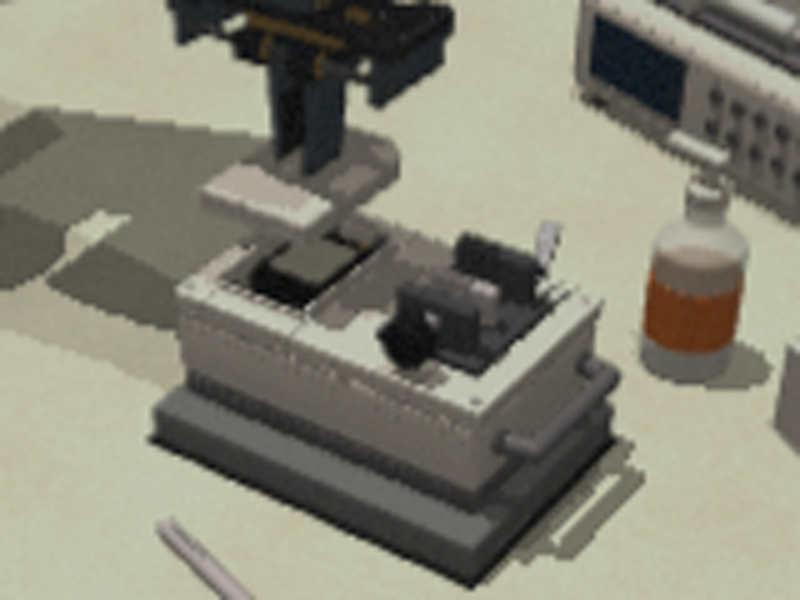

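```bash
python3 - <<'E'
from h import *
a=np.radians(15.7);X=np.array([np.cos(a),np.sin(a)]);Y=np.array([-X[1],X[0]])
e=read_state()['eef_pos']
A=[]
for n in('scene','top'):
    q=[]
    for i in range(4):
        im,d=get_image(n);W=cloud(n,d);q.append(W[~np.isnan(W[...,0])])
    q=np.concatenate(q)
    u=(q[:,:2]-e[:2])@X*1000;v=(q[:,:2]-e[:2])@Y*1000;z=q[:,2]*1000
    s=(z>190)&(z<212)&(abs(u)<75)&(abs(v)<90)
    if s.sum()>8:
        r=cv2.minAreaRect(np.c_[u,v][s].astype(np.float32));print(n,'cover',s.sum(),'u',np.round(np.percentile(u[s],[0,1,99,100]),1),'v',np.round(np.percentile(v[s],[0,1,99,100]),1),np.median(z[s]),r)
        print('bay-level lips now:')
    s=(z>127)&(z<137)&(abs(u)<60)&(abs(v)<75)
    for vv in range(-70,75,10):
        t=s&(abs(v-vv)<5)
        if t.sum()>3: print(vv,t.sum(),np.round(np.percentile(u[t],[2,98]),1))
# lips from the first clouds
for n in('scene','top'):
    W=np.load(n+'.npy');q=W[~np.isnan(W[...,0])]
    u=(q[:,:2]-e[:2])@X*1000;v=(q[:,:2]-e[:2])@Y*1000;z=q[:,2]*1000
    s=(z>127)&(z<137)
    for nm,c,o,b in(('rail-',u,v,(-50,-30)),('rail+',u,v,(30,52)),('lip-',v,u,(-68,-46)),('lip+',v,u,(46,70))):
        t=s&(c>b[0])&(c<b[1])&(abs(o)<(45 if 'r' in nm[0] else 25)); print(n,nm,t.sum(),np.round(np.percentile(c[t],[5,25,50,75,95]),1),np.median(z[t]))
    t=(z>112)&(z<137)&(abs(u)<32)&(abs(v)<44)&(z>126);print(n,'batt',np.round(np.percentile(v[t],[2,50,98]),1),np.round(np.percentile(u[t],[2,50,98]),1))
E
```

```text
scene cover 1895 u [-45.2 -43.2  44.4  46.4] v [-69.2 -67.1  60.2  64.7] 200.79747466155797 ((0.7400360107421875, -2.3700332641601562), (134.31158447265625, 90.84740447998047), 89.54108428955078)
bay-level lips now:
-60 64 [-35.6  44.1]
-50 43 [-35.5  43.5]
-40 106 [-35.1  41.8]
-30 145 [-34.1  43.1]
-20 141 [-34.9  43.3]
-10 128 [-34.6  42.1]
0 138 [-34.5  42.2]
10 97 [-33.1  43.6]
20 82 [-5.9 43.1]
30 78 [-9.5 43.8]
40 17 [-7.2 42.4]
50 19 [-6.4 31. ]
top cover 871 u [-47.  -46.1  40.1  40.7] v [-63.2 -62.9 -40.2 -38. ] 198.129485697459 ((-3.094959259033203, -51.296810150146484), (24.76590347290039, 88.06314086914062), 88.67327117919922)
bay-level lips now:
scene rail- 38 [-35.7 -34.6 -33.5 -32.6 -31.2] 131.61450392169078
scene rail+ 52 [30.6 39.5 41.3 42.7 43.8] 131.4045240527162
scene lip- 5 [-63.1 -62.  -60.6 -59.1 -57.8] 127.66528140949995
scene lip+ 3 [49.  50.3 52.1 53.7 55. ] 127.95266085293756
scene batt [-40.2  -6.1  33.2] [-31.2   3.3  30.9]
top rail- 37 [-38.9 -38.1 -37.  -35.9 -35.2] 131.61374333334348
top rail+ 36 [36.2 36.9 37.9 39.  39.6] 131.86847407488384Traceback (most recent call last):
  File "<stdin>", line 25, in <module>
    return _quantile_unchecked(
        a, q, axis, out, overwrite_input, method, keepdims, weights)
    return _ureduce(a,
                    func=_quantile_ureduce_func,
    ...<5 lines>...
                    overwrite_input=overwrite_input,
                    method=method)
    r = func(a, **kwargs)
    result = _quantile(arr,
                       quantiles=q,
    ...<2 lines>...
                       out=out,
                       weights=wgt)
    slices_having_nans = np.isnan(arr[-1, ...])
                                  ~~~^^^^^^^^^
IndexError: index -1 is out of bounds for axis 0 with size 0
```

```bash
python3 - <<'E'
from h import *
a=np.radians(15.7);X=np.array([np.cos(a),np.sin(a)]);Y=np.array([-X[1],X[0]])
e=np.array([.4547,.1658])
for n in('top','scene'):
    W=np.load(n+'.npy');q=W[~np.isnan(W[...,0])]
    u=(q[:,:2]-e)@X*1000;v=(q[:,:2]-e)@Y*1000;z=q[:,2]*1000
    for nm,lo,hi in(('r-',-42,-30),('r+',33,46)):
        t=(z>128)&(z<137)&(u>lo)&(u<hi)&(abs(v)<45);f=np.polyfit(v[t],u[t],1);print(n,nm,np.degrees(f[0]),f[1],'v',np.percentile(v[(z>127)&(z<137)&(u>lo)&(u<hi)&(abs(v)<70)],[1,99]))
    t=(z>123.5)&(z<140)&(abs(u)<25)&(abs(v)<70)
    h,b=np.histogram(v[t],np.arange(-70,71,5));print(h, b[0])
    # pump body edges at the back height
    t=(z>116)&(z<125)&(u>-70)&(u<80);print('pump v',np.percentile(v[t],[.5,99.5]))
E
```

```text
top r- -0.1190969465838058 -37.00973329342149 v [-53.43256165  46.37158956]
top r+ -0.3246556813053821 37.92144694328318 v [-56.13431045  48.58221466]
[ 2  0 10  1  0  0  8 23 17 25 23 23 24 25 24 23 23 23 21 23 25 12  0  0
  4 16  2  1] -70
pump v [-79.03204967 569.19824377]
scene r- 0.06467035788160715 -33.73592542293104 v [-60.0663698   45.74921698]
scene r+ -0.2492683157763316 41.51393870598503 v [-60.31779103  40.56469508]
[ 5 13  7  0  0  8 19 10 12 13 12  8 12 11 11 11  7 11 12  8  5  4  0  5
 11  5  6  5] -70
pump v [ -84.20643207 1404.66931546]
```

Both cameras say the held cover needs about +3.4 mm along the bay's x and -1.2 mm along y. I'll make that correction on the way down.

Emit:
carry_out:
  increments:
    - [[-0.005,0.0136,0],-0.0006,-1]
    - [[-0.005,0.0136,0.06],-0.0006,-1]
    - [[-0.005,0.0136,0.12],-0.0006,-1]
    - [[-0.005,0.0136,0.15],-0.0006,-1]
    - [[-0.005,0.0136,0.15],-0.0006,-1]

```text
clock: 12.3
eef_pos: [0.4575, 0.166, 0.1521]
eef_rot: [[-0.274, 0.962, -0.002], [0.962, 0.274, -0.0], [-0.0, -0.002, -1.0]]
contact_force: [0.5, 0.1, -0.8]
grip_width: 0.0138
```

Emit:
carry_out:
  increments:
    - [[0,0,0.008],0,-1]
    - [[0,0,0.016],0,-1]
    - [[0,0,0.016],0,-1]

```text
clock: 12.68
eef_pos: [0.458, 0.1661, 0.1491]
eef_rot: [[-0.274, 0.962, 0.0], [0.962, 0.274, 0.0], [-0.0, 0.0, -1.0]]
contact_force: [0.0, 0.3, -1.5]
grip_width: 0.0136
```

Emit:
carry_out:
  increments:
    - [[0,0,0.006],0,-1]
    - [[0,0,0.012],0,-1]
    - [[0,0,0.012],0,-1]

```text
clock: 13.05
eef_pos: [0.4579, 0.1661, 0.1459]
eef_rot: [[-0.274, 0.962, -0.0], [0.962, 0.274, -0.0], [-0.0, -0.0, -1.0]]
contact_force: [0.3, -0.3, -0.4]
grip_width: 0.0141
```

Emit:
carry_out:
  increments:
    - [[0,0,0.006],0,-1]
    - [[0,0,0.012],0,-1]
    - [[0,0,0.012],0,-1]

```text
clock: 13.42
eef_pos: [0.458, 0.1661, 0.1429]
eef_rot: [[-0.274, 0.962, -0.0], [0.962, 0.274, -0.0], [-0.0, -0.0, -1.0]]
contact_force: [0.6, 0.5, -0.9]
grip_width: 0.0144
```

Emit:
carry_out:
  increments:
    - [[0,0,0.004],0,-1]
    - [[0,0,0.008],0,-1]
    - [[0,0,0.008],0,-1]

```text
clock: 13.8
eef_pos: [0.458, 0.1661, 0.1409]
eef_rot: [[-0.274, 0.962, -0.0], [0.962, 0.274, -0.0], [0.0, -0.0, -1.0]]
contact_force: [-0.1, 0.2, -1.3]
grip_width: 0.0138
```

Emit:
carry_out:
  increments:
    - [[0,0,0.004],0,-1]
    - [[0,0,0.008],0,-1]
    - [[0,0,0.008],0,-1]

```text
clock: 14.18
eef_pos: [0.458, 0.1661, 0.139]
eef_rot: [[-0.274, 0.962, -0.0], [0.962, 0.274, 0.0], [0.0, -0.0, -1.0]]
contact_force: [0.1, 0.8, -0.5]
grip_width: 0.0139
```

Emit:
carry_out:
  increments:
    - [[0,0,0.004],0,-1]
    - [[0,0,0.008],0,-1]
    - [[0,0,0.008],0,-1]

```text
clock: 14.55
eef_pos: [0.4581, 0.1662, 0.1371]
eef_rot: [[-0.274, 0.962, 0.0], [0.962, 0.274, 0.0], [0.0, 0.0, -1.0]]
contact_force: [-0.7, 1.8, 2.4]
grip_width: 0.014
```

Emit:
carry_out:
  increments:
    - [[0,0,0.004],0,-1]
    - [[0,0,0.008],0,-1]
    - [[0,0,0.008],0,-1]

```text
clock: 14.92
eef_pos: [0.4581, 0.1662, 0.1351]
eef_rot: [[-0.274, 0.962, 0.0], [0.962, 0.274, 0.0], [0.0, 0.0, -1.0]]
contact_force: [-2.1, 3.5, 5.2]
grip_width: 0.0138
```

Emit:
carry_out:
  increments:
    - [[0.004,0,0],0,-1]
    - [[0.006,0,0],0,-1]
    - [[0.006,0,0],0,-1]

```text
clock: 15.3
eef_pos: [0.4579, 0.1672, 0.1351]
eef_rot: [[-0.274, 0.962, 0.001], [0.962, 0.274, -0.001], [-0.001, 0.0, -1.0]]
contact_force: [1.5, -5.4, 4.5]
grip_width: 0.0139
```

```bash
python3 - <<'E'
from h import *
plan([.458,.1662,.135],15.9)
print(read_state()['ft_torque'])
im,d=get_image('scene');W=cloud('scene',d)
cv2.imwrite('pics/c7.png',cv2.resize(im[105:195,210:330],(800,600),interpolation=cv2.INTER_CUBIC))
E
```

```text
clock 15.3 pos [0.4579 0.1672 0.1351] yaw_y 15.91 F [ 1.5 -5.4  4.5] w 0.0139
shares [-0.0039 -0.0006  0.0004] roll 0.0
[-0.99620557 -0.45333213 -0.00708039]
```

View pics/c7.png

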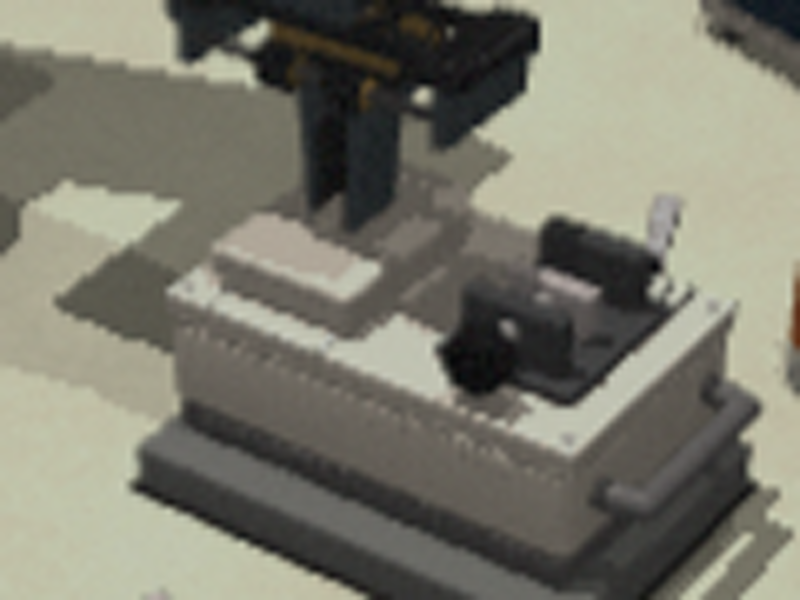

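The cover sits over the bay, inside the rails and lip. The side force flips sign within 1 mm, so it is caught in y. I centre it, let go and rise.

Emit:
carry_out:
  increments:
    - [[-0.0022,0,0],0,-1]
    - [[-0.0022,0,0],0,-0.3]
    - [[-0.0022,0,0],0,-0.3]
    - [[-0.0022,0,0],0,-0.3]

```text
clock: 15.85
eef_pos: [0.4576, 0.1671, 0.1349]
eef_rot: [[-0.274, 0.962, -0.0], [0.962, 0.274, -0.0], [0.0, -0.0, -1.0]]
contact_force: [0.0, -0.2, 0.8]
grip_width: 0.0315
```

Emit:
carry_out:
  increments:
    - [[0,0,-0.05],0,-0.3]
    - [[0,0,-0.15],0,-0.3]
    - [[0,0,-0.25],0,-1]
    - [[0,0,-0.25],0,-1]
    - [[0,0,-0.25],0,-1]

```text
clock: 16.48
eef_pos: [0.4575, 0.167, 0.1972]
eef_rot: [[-0.274, 0.962, -0.0], [0.962, 0.274, -0.0], [0.0, -0.0, -1.0]]
contact_force: [-0.6, -0.7, -0.5]
grip_width: 0.0049
```

```bash
cat > look.py <<'E'
from h import *
import sys
a=np.radians(15.9);X=np.array([np.cos(a),np.sin(a)]);Y=np.array([-X[1],X[0]])
# scene frame bay = robot bay (.458,.1665) + (.0035,-.0035)
def look(b=(.4615,.163),show=None):
    q=[]
    for i in range(5):
        im,d=get_image('scene');W=cloud('scene',d);q.append(W[~np.isnan(W[...,0])])
    q=np.concatenate(q);u=(q[:,:2]-b)@X*1000;v=(q[:,:2]-b)@Y*1000;z=q[:,2]*1000
    back=(u>50)&(u<75)&(abs(v)<60)&(z>100)&(z<127)
    A=np.c_[u,v,np.ones(len(u))]
    B=back|((abs(u)<75)&(v<-68)&(v>-76)&(z>100)&(z<127))
    fb=np.linalg.lstsq(A[B],z[B],rcond=None)[0]
    h=z-A@fb
    t=(abs(u)<42)&(abs(v)<62)&~((abs(u)<12)&(abs(v)<33))&(h>13)&(h<36)
    f=np.linalg.lstsq(A[t],h[t],rcond=None)[0]
    for _ in range(3):
        t2=t&(abs(h-A@f)<3);f=np.linalg.lstsq(A[t2],h[t2],rcond=None)[0]
    print('back z0 tilt',np.round(fb[2],1),np.round(fb[:2],4),'n',B.sum(),t2.sum(),'extent u',np.round(np.percentile(u[t2],[0.5,99.5]),1),'v',np.round(np.percentile(v[t2],[.5,99.5]),1))
    for k,(x,y) in dict(a=(-30,-48),b=(30,-48),c=(22,48),d=(-22,48)).items():
        n=t2&(np.hypot(u-x,v-y)<9)
        print(k,'plane h-17=',round(f@[x,y,1]-17,1),'local',n.sum(),round(np.median(h[n])-17,1) if n.sum()>3 else None,end=' | ')
    print()
    if show: cv2.imwrite(show,cv2.resize(im[105:195,210:330],(800,600),interpolation=cv2.INTER_CUBIC))
E
python3 -c "
from look import *
look()
b=np.array([.458,.1665])
c=b-30*X/1e3-48*Y/1e3
plan([*c,.18],15.9)"
```

```text
back z0 tilt 120.2 [0.0276 0.0571] n 1217 1746 extent u [-41.6  41.8] v [-61.6  61.4]
a plane h-17= 14.6 local 55 14.6 | b plane h-17= 12.4 local 52 12.7 | c plane h-17= 7.9 local 49 7.9 | d plane h-17= 9.5 local 27 9.8 | 
clock 16.725 pos [0.4574 0.1669 0.1969] yaw_y 15.9 F [0.4 0.1 0.4] w 0.0005
shares [-0.1943 -0.118   0.0676] roll 0.0
```

Emit:
carry_out:
  increments:
    - [[-0.1,-0.06,0],0,-1]
    - [[-0.194,-0.118,0.03],0,-1]
    - [[-0.194,-0.118,0.12],0,-1]
    - [[-0.194,-0.118,0.18],0,-1]
    - [[-0.194,-0.118,0.18],0,-1]

```text
clock: 17.35
eef_pos: [0.442, 0.1123, 0.1515]
eef_rot: [[-0.274, 0.962, -0.002], [0.962, 0.274, -0.0], [0.0, -0.002, -1.0]]
contact_force: [-0.7, 0.1, 0.2]
grip_width: 0.0004
```

Emit:
carry_out:
  increments:
    - [[0,0,0.008],0,-1]
    - [[0,0,0.016],0,-1]
    - [[0,0,0.024],0,-1]
    - [[0,0,0.024],0,-1]

```text
clock: 17.85
eef_pos: [0.4426, 0.1123, 0.1465]
eef_rot: [[-0.274, 0.962, 0.0], [0.962, 0.274, 0.0], [0.0, 0.0, -1.0]]
contact_force: [-0.3, -0.5, -0.1]
grip_width: 0.0004
```

Emit:
carry_out:
  increments:
    - [[0,0,0.008],0,-1]
    - [[0,0,0.016],0,-1]
    - [[0,0,0.016],0,-1]

```text
clock: 18.23
eef_pos: [0.4425, 0.1123, 0.1423]
eef_rot: [[-0.274, 0.962, -0.0], [0.962, 0.274, -0.0], [0.0, -0.0, -1.0]]
contact_force: [0.7, 0.3, -0.4]
grip_width: 0.0003
```

Emit:
carry_out:
  increments:
    - [[0,0,0.008],0,-1]
    - [[0,0,0.016],0,-1]
    - [[0,0,0.024],0,-1]
    - [[0,0,0.024],0,-1]

```text
clock: 18.73
eef_pos: [0.4425, 0.1123, 0.1363]
eef_rot: [[-0.274, 0.962, -0.0], [0.962, 0.274, -0.0], [0.0, -0.0, -1.0]]
contact_force: [-0.8, 0.8, 1.0]
grip_width: 0.0003
```

Emit:
carry_out:
  increments:
    - [[0,0,0.008],0,-1]
    - [[0,0,0.012],0,-1]

```text
clock: 18.98
eef_pos: [0.4428, 0.1123, 0.1335]
eef_rot: [[-0.274, 0.962, 0.0], [0.962, 0.274, 0.0], [0.0, 0.0, -1.0]]
contact_force: [0.3, -0.7, 2.4]
grip_width: 0.0004
```

Emit:
carry_out:
  increments:
    - [[0,0,0.006],0,-1]
    - [[0,0,0.008],0,-1]

```text
clock: 19.23
eef_pos: [0.4428, 0.1123, 0.1316]
eef_rot: [[-0.274, 0.962, 0.0], [0.962, 0.274, 0.0], [0.0, 0.0, -1.0]]
contact_force: [-1.0, -0.4, 5.6]
grip_width: 0.0002
```

Emit:
carry_out:
  increments:
    - [[0,0,0.006],0,-1]
    - [[0,0,0.008],0,-1]

```text
clock: 19.48
eef_pos: [0.4429, 0.1124, 0.1297]
eef_rot: [[-0.274, 0.962, 0.0], [0.962, 0.274, 0.0], [0.0, 0.0, -1.0]]
contact_force: [-1.6, 0.5, 7.1]
grip_width: 0.0002
```

Emit:
carry_out:
  increments:
    - [[0,0,0.004],0,-1]
    - [[0,0,0.008],0,-1]

```text
clock: 19.73
eef_pos: [0.443, 0.1124, 0.1279]
eef_rot: [[-0.274, 0.962, 0.001], [0.962, 0.274, 0.0], [0.0, 0.001, -1.0]]
contact_force: [-2.2, -0.1, 8.2]
grip_width: 0.0003
```

Emit:
carry_out:
  increments:
    - [[0,0,0.004],0,-1]
    - [[0,0,0.008],0,-1]

```text
clock: 19.98
eef_pos: [0.4429, 0.1124, 0.1257]
eef_rot: [[-0.274, 0.962, 0.0], [0.962, 0.274, 0.0], [0.0, 0.0, -1.0]]
contact_force: [-2.3, -0.4, 7.7]
grip_width: 0.0004
```

Emit:
carry_out:
  increments:
    - [[0,0,0.004],0,-1]
    - [[0,0,0.008],0,-1]

```text
clock: 20.23
eef_pos: [0.4429, 0.1124, 0.1238]
eef_rot: [[-0.274, 0.962, 0.0], [0.962, 0.274, 0.0], [0.0, 0.0, -1.0]]
contact_force: [-3.0, 0.1, 9.5]
grip_width: 0.0007
```

Emit:
carry_out:
  increments:
    - [[0,0,0.004],0,-1]
    - [[0,0,0.008],0,-1]

```text
clock: 20.48
eef_pos: [0.443, 0.1124, 0.122]
eef_rot: [[-0.274, 0.962, 0.0], [0.962, 0.274, 0.0], [0.0, 0.0, -1.0]]
contact_force: [-3.8, -0.2, 13.2]
grip_width: 0.0006
```

Emit:
carry_out:
  increments:
    - [[0,0,0.004],0,-1]
    - [[0,0,0.008],0,-1]

```text
clock: 20.72
eef_pos: [0.4431, 0.1124, 0.1201]
eef_rot: [[-0.274, 0.962, 0.001], [0.962, 0.274, 0.0], [0.0, 0.001, -1.0]]
contact_force: [-3.9, -0.8, 16.9]
grip_width: 0.0006
```

Emit:
carry_out:
  increments:
    - [[0,0,0.004],0,-1]
    - [[0,0,0.008],0,-1]

```text
clock: 20.98
eef_pos: [0.4438, 0.1124, 0.1185]
eef_rot: [[-0.274, 0.962, 0.002], [0.962, 0.274, 0.0], [-0.0, 0.002, -1.0]]
contact_force: [-1.6, -2.3, 17.6]
grip_width: 0.0006
```

```bash
python3 -c "
from look import *
look(show='pics/c8.png')"
```

```text
back z0 tilt 111.9 [0.0103 0.025 ] n 1022 1522 extent u [-40.8  41.5] v [-61.7  61.6]
a plane h-17= 3.1 local 25 2.7 | b plane h-17= 2.7 local 63 2.9 | c plane h-17= 9.0 local 57 8.8 | d plane h-17= 9.3 local 16 10.3 |
```

View pics/c8.png

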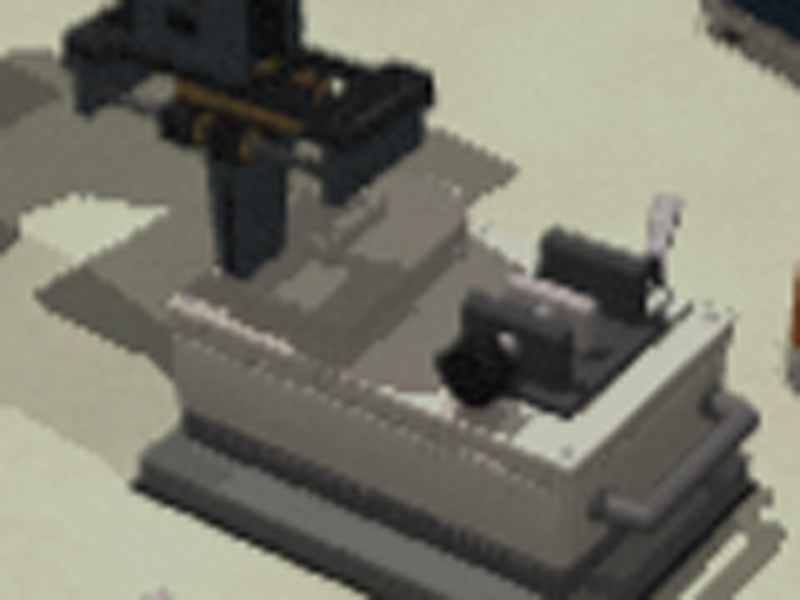

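Pressing a has brought the square end (near crop 240,290) down, while the cut end is still about 9 mm proud. I lift off and check.

Emit:
carry_out:
  increments:
    - [[0,0,-0.04],0,-1]
    - [[0,0,-0.12],0,-1]
    - [[0,0,-0.18],0,-1]
    - [[0,0,-0.18],0,-1]

```text
clock: 21.72
eef_pos: [0.4432, 0.1124, 0.1634]
eef_rot: [[-0.274, 0.962, 0.002], [0.962, 0.274, 0.0], [-0.0, 0.002, -1.0]]
contact_force: [0.0, -0.6, 0.0]
grip_width: 0.0006
```

```bash
sed -i 's/back=(u>50)&(u<75)&(abs(v)<60)/back=(u>52)\&(u<72)\&(abs(v)<66)/; s/    B=back|.*/    B=back|((abs(u)<75)\&(v<-67)\&(v>-75)\&(z>100)\&(z<127))\n    for _ in range(4):\n        fb=np.linalg.lstsq(A[B],z[B],rcond=None)[0];B=B\&(abs(z-A@fb)<3)/' look.py
python3 -c "
from look import *
look()
b=np.array([.458,.1665])
c=b+30*X/1e3-48*Y/1e3
plan([*c,.15],15.9)"
```

```text
back z0 tilt 119.4 [0.0472 0.0123] n 527 1911 extent u [-41.6  41. ] v [-61.6  61.2]
a plane h-17= 6.2 local 65 6.4 | b plane h-17= 3.2 local 68 3.2 | c plane h-17= 11.4 local 58 11.3 | d plane h-17= 13.6 local 48 13.3 | 
clock 21.975 pos [0.4422 0.1122 0.1618] yaw_y 15.9 F [ 0.7 -0.2  0.3] w 0.0007
shares [-0.0004  0.2402  0.0471] roll -0.0
```

Using absolute heights, a and b are at 140.5 mm (home is about 139.7) and c and d at 149.5 mm. So both clips of the square end are in, and I press c next.

Emit:
carry_out:
  increments:
    - [[0.15,0.08,0],0,-1]
    - [[0.3,0.16,0],0,-1]
    - [[0.384,0.21,0.0],0,-1]
    - [[0.384,0.21,0.05],0,-1]
    - [[0.384,0.21,0.068],0,-1]

```text
clock: 22.6
eef_pos: [0.4657, 0.2181, 0.1439]
eef_rot: [[-0.274, 0.962, -0.002], [0.962, 0.274, -0.001], [-0.0, -0.002, -1.0]]
contact_force: [-0.2, 0.3, -0.9]
grip_width: 0.0006
```

Emit:
carry_out:
  increments:
    - [[0,0,0.008],0,-1]
    - [[0,0,0.016],0,-1]
    - [[0,0,0.024],0,-1]
    - [[0,0,0.024],0,-1]

```text
clock: 23.1
eef_pos: [0.4668, 0.2189, 0.1395]
eef_rot: [[-0.274, 0.962, 0.0], [0.962, 0.274, 0.0], [0.0, 0.0, -1.0]]
contact_force: [0.1, -0.6, 0.9]
grip_width: 0.0005
```

```bash
python3 -c "
from look import *
b=np.array([.458,.1665])
c=b+22*X/1e3+48*Y/1e3
plan([*c,.136],15.9)"
```

```text
clock 23.1 pos [0.4668 0.2189 0.1395] yaw_y 15.89 F [ 0.1 -0.6  0.9] w 0.0005
shares [ 0.0002 -0.0034  0.0141] roll -0.0
```

Emit:
carry_out:
  increments:
    - [[0,0,0.008],0,-1]
    - [[0,0,0.016],0,-1]
    - [[0,0,0.016],0,-1]

```text
clock: 23.48
eef_pos: [0.4671, 0.2191, 0.1356]
eef_rot: [[-0.274, 0.962, 0.0], [0.962, 0.274, 0.0], [-0.0, 0.0, -1.0]]
contact_force: [1.0, -0.3, 3.2]
grip_width: 0.0004
```

Emit:
carry_out:
  increments:
    - [[0,0,0.006],0,-1]
    - [[0,0,0.012],0,-1]

```text
clock: 23.72
eef_pos: [0.4672, 0.2191, 0.1328]
eef_rot: [[-0.274, 0.962, 0.001], [0.962, 0.274, 0.0], [0.0, 0.001, -1.0]]
contact_force: [1.2, -1.3, 7.4]
grip_width: 0.0003
```

Emit:
carry_out:
  increments:
    - [[0,0,0.006],0,-1]
    - [[0,0,0.012],0,-1]

```text
clock: 23.98
eef_pos: [0.4673, 0.2192, 0.1299]
eef_rot: [[-0.274, 0.962, 0.001], [0.962, 0.274, 0.0], [0.0, 0.001, -1.0]]
contact_force: [0.7, -1.7, 9.8]
grip_width: 0.0002
```

Emit:
carry_out:
  increments:
    - [[0,0,0.004],0,-1]
    - [[0,0,0.008],0,-1]

```text
clock: 24.22
eef_pos: [0.4675, 0.2192, 0.1281]
eef_rot: [[-0.274, 0.962, 0.001], [0.962, 0.274, 0.0], [0.0, 0.001, -1.0]]
contact_force: [0.4, -2.8, 11.1]
grip_width: 0.0006
```

Emit:
carry_out:
  increments:
    - [[0,0,0.004],0,-1]
    - [[0,0,0.008],0,-1]

```text
clock: 24.48
eef_pos: [0.4676, 0.2193, 0.1262]
eef_rot: [[-0.274, 0.962, 0.001], [0.962, 0.274, 0.001], [0.0, 0.001, -1.0]]
contact_force: [-0.4, -1.4, 12.2]
grip_width: 0.0005
```

Emit:
carry_out:
  increments:
    - [[0,0,0.004],0,-1]
    - [[0,0,0.008],0,-1]

```text
clock: 24.72
eef_pos: [0.4677, 0.2194, 0.1244]
eef_rot: [[-0.274, 0.962, 0.002], [0.962, 0.274, 0.001], [0.0, 0.002, -1.0]]
contact_force: [-0.3, -1.9, 14.9]
grip_width: 0.0006
```

Emit:
carry_out:
  increments:
    - [[0,0,0.004],0,-1]
    - [[0,0,0.008],0,-1]

```text
clock: 24.98
eef_pos: [0.4672, 0.2193, 0.1219]
eef_rot: [[-0.274, 0.962, 0.001], [0.962, 0.274, 0.001], [0.0, 0.001, -1.0]]
contact_force: [-0.5, 0.5, 8.4]
grip_width: 0.0005
```

Emit:
carry_out:
  increments:
    - [[0,0,0.004],0,-1]
    - [[0,0,0.008],0,-1]

```text
clock: 25.22
eef_pos: [0.4672, 0.2193, 0.12]
eef_rot: [[-0.274, 0.962, 0.001], [0.962, 0.274, 0.001], [0.0, 0.001, -1.0]]
contact_force: [-2.5, 0.1, 12.1]
grip_width: 0.0006
```

The force dropped from 14.9 to 8.4 N, which is a click. I lift off and measure all the corners against a level back.

Emit:
carry_out:
  increments:
    - [[0,0,0.004],0,-1]
    - [[0,0,0.004],0,-1]
    - [[0,0,-0.1],0,-1]
    - [[0,0,-0.2],0,-1]
    - [[0,0,-0.24],0,-1]

```text
clock: 25.85
eef_pos: [0.4671, 0.2192, 0.1804]
eef_rot: [[-0.274, 0.962, 0.001], [0.962, 0.274, 0.0], [0.0, 0.001, -1.0]]
contact_force: [0.9, -0.2, 0.7]
grip_width: 0.0006
```

Emit:
carry_out:
  increments:
    - [[0,0,-0.1],0,-1]
    - [[0,0,-0.3],0,-1]
    - [[0,0,-0.3],0,-1]

```text
clock: 26.22
eef_pos: [0.4683, 0.2197, 0.2572]
eef_rot: [[-0.274, 0.962, 0.004], [0.962, 0.274, 0.002], [0.001, 0.005, -1.0]]
contact_force: [0.7, -0.5, -0.1]
grip_width: 0.0006
```

```bash
cat > fin.py <<'E'
from look import *
def fin(show=None,b=(.4615,.163)):
    q=[]
    for i in range(6):
        im,d=get_image('scene');W=cloud('scene',d);q.append(W[~np.isnan(W[...,0])])
    q=np.concatenate(q);u=(q[:,:2]-b)@X*1000;v=(q[:,:2]-b)@Y*1000;z=q[:,2]*1000
    def med(x,y,r,lo,hi):
        n=(np.hypot(u-x,v-y)<r)&(z>lo)&(z<hi);return (round(float(np.median(z[n])),1),int(n.sum())) if n.sum() else None
    for k,(x,y) in dict(a=(-30,-48),b=(30,-48),c=(22,48),d=(-22,48)).items(): print(k,med(x,y,8,130,165),end=' ')
    print('\nback',[(x,y,med(x,y,6,105,130)) for x,y in((-30,-71),(0,-71),(30,-71),(60,-60),(60,-20),(60,20),(60,60),(30,72),(150,-65))])
    if show: cv2.imwrite(show,cv2.resize(im[105:195,210:330],(800,600),interpolation=cv2.INTER_CUBIC))
E
python3 -c "
from fin import *
plan([0.5,0,.3],16)
fin('pics/c9.png')"
```

```text
clock 26.225 pos [0.4683 0.2197 0.2572] yaw_y 15.9 F [ 0.7 -0.5 -0.1] w 0.0006
shares [-0.8796 -0.1179 -0.1722] roll -0.0003
a (139.2, 61) b (139.8, 64) c (139.8, 51) d (139.6, 38) 
back [(-30, -71, (120.7, 50)), (0, -71, (120.9, 62)), (30, -71, (120.6, 55)), (60, -60, (122.4, 38)), (60, -20, (122.1, 28)), (60, 20, (124.1, 13)), (60, 60, (122.1, 29)), (30, 72, (121.8, 28)), (150, -65, (122.1, 44))]
```

View pics/c9.png

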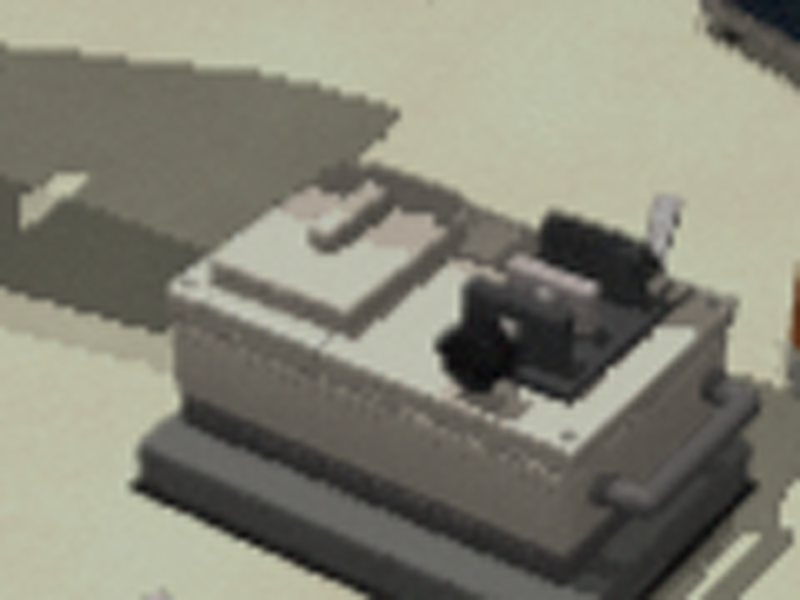

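```bash
python3 -c "
from h import *
sign_off()
s=read_state();print(s['clock'],np.round(s['contact_force'],1))"
```

```text
the job is handed in; nothing more can be done
the job is handed in; nothing more can be done
```

The battery cover is on the bay with its cut corners over the lip's cut corners. By my measurements all four clips are home. I handed the job in at about 26.5 s, with the gripper well clear.

**What I did:** I pressed only corners a and c, and each press brought in both clips of its end.
- **Square end:** pressing a took a and b in, with force dips at about 8 N and 17 N. The cut end still stood about 10 mm proud then.
- **Cut end:** pressing c took c and d in at about 15 N. The highest force I read was about 18 N, against the 40 N limit.

**Last checks:**
- **Corners:** the four corners measured 139.2 to 139.8 mm high, level within 0.6 mm. Home is about 139 mm by that camera, with the pump's back at about 122 mm. A clip that was not in would stand at least 4 mm proud.
- **Pump:** in the last picture it lies flat on its pad and the cover looks flush all round.

**What failed or disagreed:**
- **First grasp:** it closed above the bar and missed. The fingertips are really about 22 mm higher than the reported pose and the 11 mm tip figure imply. I measured the offset in the camera, corrected for it, and the second grasp held.
- **Cover position:** the held cover sat about 3 mm off along the bay's x. Both cameras agreed, so I corrected that before lowering it.
- **Back height:** the readings around the back scattered by about 3 mm. My early "height above back" figures were unreliable, so I used absolute heights instead.
- **Not checked:** I didn't press b and d separately or re-measure the other things on the counter. I felt no unexpected contact during the moves.

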